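Index the spark plug stand and uncap the next plug

ROBOT

A 6-joint arm with a two-finger parallel gripper is mounted at the origin on the work surface. World frame = base frame: x ahead of the robot, y to its left, z up, the work surface at z = 0. Lengths are in m, angles in rad, forces in N, time in s.
With the tool pointing down it reaches from about 0.25 to 0.85 m from the base axis. Payload 12.5 kg.
Tool frame: the origin (TCP) lies midway between the tips of the shut fingers; the grasp point (between the pads) lies 19 mm behind it; z points along the fingers, y is the line along which they close (so a half turn about z gives the same grasp; the last joint's range is limited). The gripper opens to 93 mm and grips with 3 to 60 N. Pads are 15 mm wide; open, the fingers measure 128 mm over their backs; the gripper's body (75 mm by 188 mm) begins 65 mm behind the grasp point.
Start: joints at [-1.239, 0.351, 1.652, -0, 1.139, -0.085], TCP at [0.223, -0.503, 0.219] pointing down, gripper open.
Joint ranges: [-2.75, 2.75], [-0.79, 2.1], [0.01, 2.65], [-1.57, 4.71], [0.07, 3.14], [-2.87, 2.87]. Speed limits (rad/s): [2.22, 2.22, 2.79, 3.14, 3.14, 3.14].

INTERFACE

Orientations are given as a rotation vector (axis times angle).
In Python, from station import get_obs, eyes, hand_in gives the robot as it stands.
- The arm moves only by the tool play_rows, never from a script. Its argument "steps" is a list of rows, each a list of 3 entries, a list of its own where there are three numbers: the opening, from -1 (shut) to 1 (fully open), then the shift along the tool's x, y, z in units of 0.5 m (1.0 is 0.5 m), then the turn, a rotation vector about the tool's x, y, z in units of 90 degrees (1.0 is 90 degrees). In form: [[gripper, [x, y, z], [ax, ay, az]], ...]. A call has 1 to 8 rows; each row is the pose to reach, as a shift and turn from the pose commanded when the call began, along the tool's axes at that moment; what a row does not reach only later rows make up. A row lasts 1/8 s, in which the tool goes at most 62.5 mm and 10.7 degrees, less where a joint would pass 70% of its speed; a pose out of reach is approached as far as the arm can. A call with a number of a shift or a turn outside -1 to 1 is refused whole. A call with a gripper value outside its range is refused whole. The fingers move at their own pace and stop on an object; "grip_force" is the grip in N (left out, the last holds). Time passes only in rows, so rows that repeat a pose let the fingers close. It gives the time, the measured TCP pose, the force, the opening and the grip force at its end, in the units of the state.
- get_obs(): the state, without advancing time (a new reading comes with each control period).
- eyes.get_image(name): name is "side" or "top" or "wrist"; returns a dict with "img" (480x640x3 uint8, red, green, blue), "mtx" (3x3 intrinsics, pixels), "distortion" ([k1, k2, p1, p2, k3] as OpenCV has them; the pictures are not rectified), "eye" and "attitude" of the camera in the world. Camera axes: x right, y down, z forward; pixel columns grow to the right and rows downward; lengths in m; the calibration is good to about 2 mm. A picture is of the moment at which its call begins. There is no depth.
- hand_in(): hands the job in; it is judged then, once.
Trained networks look in the newest picture that a camera, given by its name, has taken for a name from the list of things; names that differ only in an ending like _2 or _b are one class to them, and where a whole thing is asked for, a point or a joint stands for the part that bears it (a point fixed in the world has none). Each returns a list of dicts, best first, with "conf" (0 to 1); they miss things now and then, are a little off and sometimes report something else, mostly with a low value. They report only what shows in the picture. A call takes as long as a camera call. They do not tell look-alikes from the thing itself.
- eyes.spot_in(camera, query): "xyz" ([x, y, z] in m, in world coordinates, good to about 4 mm: the middle of the surface that is visible of it).
The state is a dict: "time_s": time; "q": joint angles; "joint_velocities": joint speeds; "tau": joint torques, N m; "eef_pos": TCP position; "ee_rot": TCP orientation; "ft_force": force on the tool from outside, world axes, zero at the start; "wrist_torque": the same for the moment, N m; "grip_width": finger opening in m; "grasp_force": force on a finger pad.
Only numpy, scipy, OpenCV 4.12 (cv2) and the standard library are available. Lean on these libraries where they do the work, as an engineer would, in place of code of your own. Each camera call takes 0.05 s, during which the arm holds its last target. There are 200 camera calls.

TASK

On the rotary spark plug stand, turn the turret by its black knob exactly one click, in whichever direction brings the red-capped plug to the orange pointer, so that it rests in its click position there. Then lift the red cap off that plug and set it gently, upright, open end down, into the empty pocket of the cap tray, leaving the turret in that click position. The blue cap stays on its plug, and the black cap and the tools lying around stay where they are.

Things in the scene. Friction and masses are not known exactly. Their poses are not given: they have to be found in the camera images.
- stand: Fixed indexing stand; its turret turns about the vertical z axis through this origin (on the bench, at the centre of the stand). Base plate 250 x 230 x 12 mm, housing 196 mm across. The orange pointer stands at the rim on the stand's +x side, 117 to 133 mm from the axis, 62 mm high.
- turret (a joint): Turn of the turret, rad, counter-clockwise from above is positive, 0 at the start; clicks every 1.047 rad (60 degrees): once over halfway it is drawn into the next click. The turning torque is about 0.2 N m. Turret disc: 220 mm across, top 60 mm above the bench, carrying six upright spark plugs 60 degrees apart, 85 mm from the axis; at each click one plug stands at the pointer.
- knob_grip (a point): Grip point of the turret's black bar knob, on the turret axis, 143 mm above the bench. Bar 56 mm long (along the turret's x axis, which this point's x follows; parallel to stand x at joint value 0), 18 mm wide, its top 160 mm and its underside 118 mm above the bench, on a round hub 60 mm across below that. To be pinched across its width from above.
- station (a point): Fixed point at the pointer: where the foot of a cap would be on the plug standing at the pointer; 85 mm from the axis on the stand's +x side, 100 mm above the bench.
- plug_left (a point): Cap seat (top of the 24 mm wide hex) of the plug that at joint value 0 is one click counter-clockwise (from above) of the pointer; it moves with the turret. 100 mm above the bench; the 14 mm thread stands 24 mm above it.
- plug_right (a point): The same for the plug that at joint value 0 is one click clockwise of the pointer. One of these two plugs wears the red cap, the other the blue cap; all other plugs are bare.
- red_cap: Loose red plastic cap: round tube 26 mm across, 54 mm tall, closed at the top, 6 mm top, bore 18 mm, open at the bottom. Origin: centre of its open lower end, z up. It sits over a plug's thread with 2 mm of play all round, its foot on the hex 100 mm above the bench; lift it at least 26 mm to clear the thread.
- blue_cap: The same cap in blue, on the other plug; it stays on.
- black_cap: The same cap in black, standing in the other pocket of the tray; it stays.
- tray: Fixed light grey cap tray with a yellow stripe along its -y side, 136 (x) x 64 (y) x 22 mm, origin under its centre; two square dark-floored pockets 34 x 34 mm, 12 mm deep, at x = -34 mm (holds the black cap) and x = +34 mm (empty).
- empty_pocket (a point): Centre of the floor of the empty pocket, 10 mm above the bench.
- wrench: Loose steel combination wrench, 190 mm, lying on the bench.
- screwdriver: Loose screwdriver with a blue handle, lying on the bench.
- socket: Loose steel socket, 32 mm across, 38 mm tall, standing on the bench.
Mind the look-alikes: they are no part of the job. Several things have the shape of the red_cap; the one meant has the colours described above.

How it is judged:
On the way:
1. the turret rests one click from its start with the red-capped plug, cap still on, at the pointer ((value of joint turret between 0.9572 and 1.1372 rad or value of joint turret between -1.1372 and -0.9572 rad) and distance between red_cap and station below 0.012 m and velocity of joint turret between -0.1 and 0.1 rad/s), for 0.2 s.
At the end, for the whole second after the job is handed in: Turret at rest one click from its start (within 0.09 rad), the now bare plug at the pointer; red cap upright, open end down, in the empty pocket (9 mm of centre, foot within 4 mm of the floor, tilt under 0.15 rad), released and still; blue cap on its plug (12 mm) ((value of joint turret between 0.9572 and 1.1372 rad or value of joint turret between -1.1372 and -0.9572 rad) and horizontal distance between blue_cap and station above 0.12 m and (distance between blue_cap and plug_left below 0.012 m or distance between blue_cap and plug_right below 0.012 m) and velocity of joint turret between -0.1 and 0.1 rad/s and horizontal distance between red_cap and empty_pocket below 0.009 m and z of red_cap in the frame of empty_pocket below 0.004 m and angle between red_cap's own z axis and vertical below 0.15 rad and linear speed of red_cap below 0.02 m/s); the robot touches nothing.
It fails at once if the turret is turned well beyond one click (over 1.4 rad from the start) (value of joint turret above 1.4 rad or value of joint turret below -1.4 rad).
It fails at once if the turret is turned the wrong way, bringing the blue cap to the pointer (horizontal distance between blue_cap and station below 0.03 m).
It fails at once if the blue cap comes off its plug (not (distance between blue_cap and plug_left below 0.02 m or distance between blue_cap and plug_right below 0.02 m)).
It fails at once if the red cap is dropped (free of the fingers and moving faster than 0.7 m/s) (contact force between the fingers and red_cap below 0.05 N and linear speed of red_cap above 0.7 m/s).
It fails at once if the black cap, wrench, screwdriver or socket is moved by more than 15 mm (distance of any of black_cap, wrench, screwdriver, socket from where it was at the start of the episode above 0.015 m).
It also fails if it takes over 53 s, if anything falls off the work surface, if the arm or the gripper's body presses on something with over 40 N, if the wrist force passes 120 N, or if a joint passes its speed limit or range.

## Working session

There is one attempt and no reset: what is moved stays moved. The work goes in short steps, Python scripts to look and compute and a tool call to move; the robot and the scene stay as the last step left them, time stands still between calls to the robot, and variables do not carry over. Pictures are saved under pics/ and viewed, at most 10 in all, crops included, and the job is handed in when it is done.

Besides the shell and the picture viewer there is one more tool, called as a command line: name --argument value ..., lists and objects as JSON in quotes. play_rows: Moves the arm, as the interface text tells. Its arguments: {"type":"object","properties":{"steps":{"type":"array"},"grip_force":{"type":"number"}},"required":["steps"]}

```bash
mkdir -p pics
python3 - <<'E'
from station import get_obs, eyes
import cv2,numpy as np
o=get_obs();print(o['time_s'],o['eef_pos'],o['ee_rot'],o['grip_width'])
for c in ['top','side']:
    d=eyes.get_image(c);cv2.imwrite(f'pics/{c}0.png',d['img'][...,::-1])
    print(c,d['mtx'].tolist(),d['distortion'],d['eye'],np.array(d['attitude']).tolist())
    for q in ['stand','turret','knob_grip','red_cap','tray','plug_left','wrench','screwdriver','socket']:
        print(q,[(np.round(r['xyz'],3).tolist(),round(r['conf'],2)) for r in eyes.spot_in(c,q)])
E
```

```text
0.0 [ 0.22256336 -0.50258425  0.218117  ] [-3.07251862e+00 -6.49774520e-01  2.23817922e-04] 0.09341972630263147
top [[576.4175496208322, 0.0, 319.79863504477174], [0.0, 576.4175496208322, 244.7233190277487], [0.0, 0.0, 1.0]] [-0.12081698  0.          0.          0.          0.        ] [0.38322437 0.00903338 1.30336587] [-2.124132508918073, 2.1403113424392384, -0.21591301501681284]
stand [([0.531, 0.104, 0.061], 0.82)]
turret [([0.535, 0.103, 0.065], 0.8)]
knob_grip [([0.534, 0.101, 0.064], 0.71)]
red_cap [([0.761, -0.013, 0.053], 0.71), ([0.607, 0.058, 0.157], 0.69), ([0.752, 0.052, 0.05], 0.67), ([0.537, 0.108, 0.058], 0.54), ([0.705, -0.194, 0.008], 0.28)]
tray [([0.5, -0.275, 0.022], 0.96)]
plug_left [([0.53, 0.099, 0.061], 0.6)]
wrench [([0.706, -0.194, 0.008], 0.63)]
screwdriver [([0.493, 0.372, 0.025], 0.95), ([0.534, 0.105, 0.066], 0.4)]
socket [([0.471, -0.414, 0.031], 0.72)]
side [[450.75443121755507, 0.0, 324.03252392881484], [0.0, 450.75443121755507, 240.77051668338407], [0.0, 0.0, 1.0]] [0.03364081 0.         0.         0.         0.        ] [0.18476043 0.55214431 0.97890353] [-0.9083643881261081, 2.622906756802711, -0.9215780898301008]
stand [([0.518, 0.133, 0.062], 0.9)]
turret [([0.525, 0.117, 0.063], 0.55)]
knob_grip [([0.525, 0.117, 0.062], 0.66), ([0.546, 0.195, 0.142], 0.51)]
red_cap [([0.766, -0.008, 0.038], 0.68), ([0.75, 0.055, 0.038], 0.52), ([0.602, 0.061, 0.143], 0.51), ([0.601, -0.099, 0.038], 0.48), ([0.459, -0.277, 0.053], 0.41)]
tray [([0.502, -0.265, 0.022], 0.88), ([0.523, 0.117, 0.062], 0.38)]
plug_left [([0.523, 0.114, 0.059], 0.63)]
wrench [([0.703, -0.196, 0.007], 0.55)]
screwdriver [([0.491, 0.374, 0.028], 0.59)]
socket [([0.468, -0.408, 0.031], 0.6)]
```

View pics/top0.png

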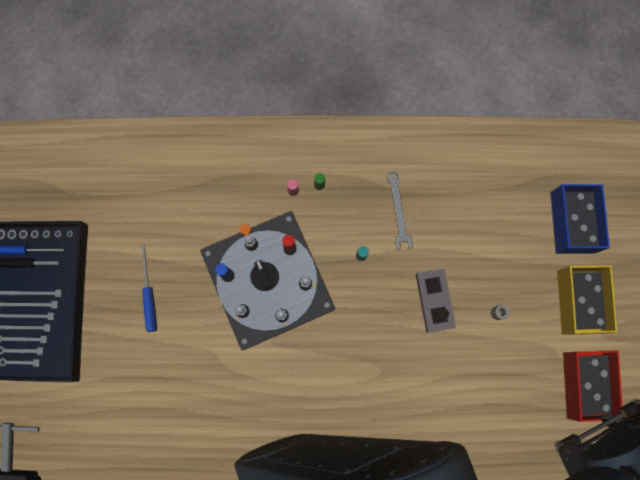

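View pics/side0.png

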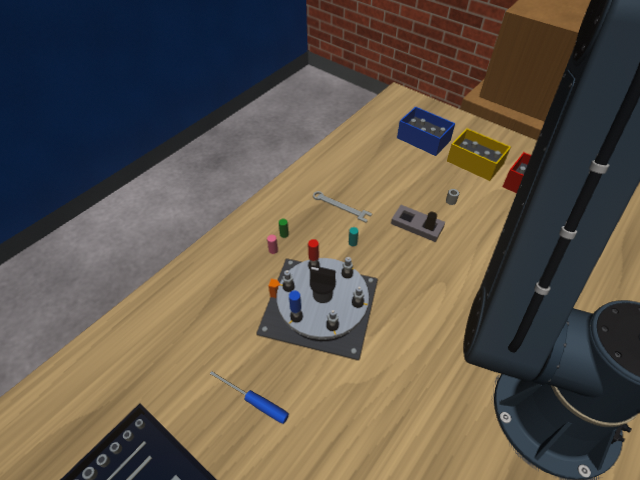

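The top view shows red cap at (289,243), blue at (222,271), orange pointer at (245,230), knob at (264,276). Red is clockwise of the pointer, so I turn the turret CCW (+60°). Tray: empty pocket at (433,285), black cap at (440,315).

```bash
cat > h.py <<'E'
import cv2,numpy as np
from scipy.spatial.transform import Rotation as R
from station import get_obs, eyes
def px2w(d,uv,z):
    n=cv2.undistortPoints(np.array(uv,float).reshape(-1,1,2),d['mtx'],np.array(d['distortion']))[:,0]
    r=R.from_rotvec(d['attitude']).apply(np.c_[n,np.ones(len(n))]); e=np.array(d['eye'])
    z=np.broadcast_to(z,len(n)); return e+r*((z-e[2])/r[:,2])[:,None]
def w2px(d,P):
    Ri=R.from_rotvec(d['attitude']).inv()
    return cv2.projectPoints(np.array(P,float).reshape(-1,1,3),Ri.as_rotvec(),-Ri.apply(d['eye']),d['mtx'],np.array(d['distortion']))[0][:,0]
def blob(img,lo,hi,near,rad=25):
    h=cv2.cvtColor(img,cv2.COLOR_RGB2HSV)
    m=cv2.inRange(h,lo,hi); k=np.zeros_like(m); cv2.circle(k,tuple(int(v) for v in near),rad,255,-1); m&=k
    n,l,s,c=cv2.connectedComponentsWithStats(m); i=1+np.argmax(s[1:,4]); return c[i],s[i],(l==i)
E
python3 - <<'E'
from h import *
d=eyes.get_image('top');im=d['img']
for n,lo,hi,p,z in [('red',(0,150,80),(6,255,255),(289,243),.14),('blue',(105,120,60),(125,255,255),(222,271),.14),('ptr',(7,180,120),(18,255,255),(245,230),.05)]:
    c,s,m=blob(im,lo,hi,p,14); print(n,c,s,px2w(d,[c],z)[0].round(4))
x0,y0,w,h=405,255,60,90
cv2.imwrite('pics/tray.png',cv2.resize(im[y0:y0+h,x0:x0+w],None,fx=6,fy=6,interpolation=cv2.INTER_CUBIC)[...,::-1])
x0,y0,w,h=195,205,145,150
t=cv2.resize(im[y0:y0+h,x0:x0+w],None,fx=4,fy=4,interpolation=cv2.INTER_CUBIC)[...,::-1]
t2=cv2.resize(cv2.imread('pics/tray.png'),(400,600)); 
cv2.imwrite('pics/c1.png',np.hstack([t[:540], cv2.resize(cv2.imread('pics/tray.png'),(220,330)) if 0 else np.zeros((540,0,3),np.uint8)]))
E
```

```text
red [287.97297297 240.63063063] [283 235  11  12 111] [0.6096 0.0534 0.14  ]
blue [221.04  269.232] [215 263  13  13 125] [0.551  0.1899 0.14  ]
ptr [244.78082192 228.91780822] [240 224  10  10  73] [0.6542 0.1529 0.05  ]
```

View pics/tray.png

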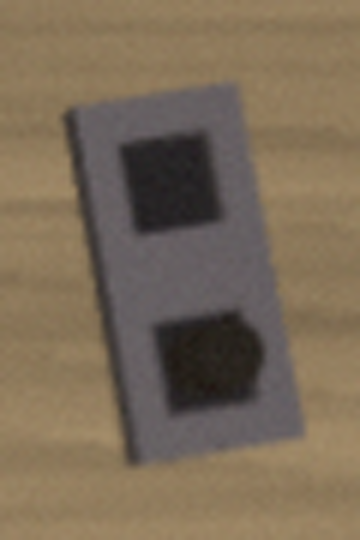

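View pics/c1.png

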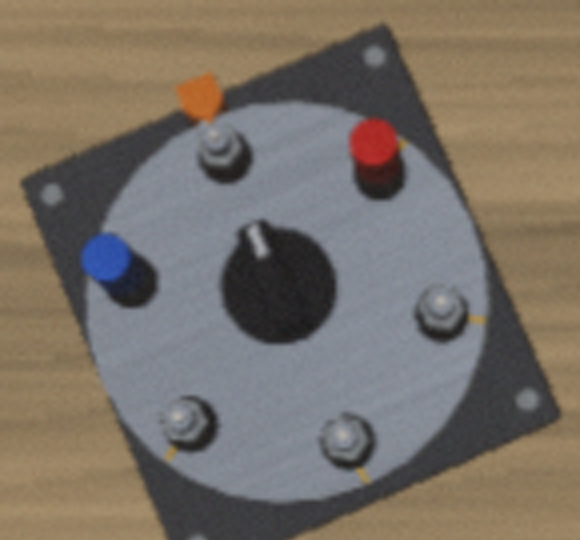

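The tray crop shows a clear empty pocket, corners about (120,145), (207,131), (224,220), (140,234). In the stand crop, red cap top is at (375,141), blue top at (106,258), knob mark at (258,238), disc centre about (287,300).

Run:
```python
from h import *
d=eyes.get_image('top')
f=lambda L,z,o,s:px2w(d,[((u+.5)/s+o[0]-.5,(v+.5)/s+o[1]-.5) for u,v in L],z)[:,:2]
o=(195,205)
r,b=f([(375,141),(106,258)],.154,o,4); print('red',r,'blue',b,np.linalg.norm(r-b))
t=b-r; t/=np.linalg.norm(t); n=np.array([t[1],-t[0]]); c=(r+b)/2-42.5e-3*n
print('dir',np.degrees(np.arctan2(n[1],n[0])),'centre',c)
print('disc',f([(287,300)],.06,o,4), 'disc edges',f([(86,300),(488,300),(287,100),(287,500)],.06,o,4).round(4).tolist())
p=f([(443,302),(183,420),(345,435),(222,140)],.121,o,4);print('plugs',p.round(4).tolist())
print('ptr',f([(200,93)],.062,o,4))
T=f([(80,105),(240,84),(303,437),(133,462)],.022,(405,255),6); print('tray',T.round(4).tolist(),T.mean(0),[np.linalg.norm(T[i]-T[i-1]) for i in range(4)])
ax=(T[0]+T[1]-T[2]-T[3]); print('tray ang',np.degrees(np.arctan2(ax[1],ax[0])), 'pocket from tray',T.mean(0)+.034*ax/np.linalg.norm(ax))
for z in(.022,.01):
    q=f([(120,145),(207,131),(224,220),(140,234)],z,(405,255),6);print('pocket',z,q.mean(0),np.linalg.norm(q-np.roll(q,1,0),axis=1))
s=eyes.get_image('side')
cs=(c+.0*n)
c,_,_=blob(s['img'],(0,150,60),(6,255,255),(313,247),16);print('side red',c,px2w(s,[c],.13),w2px(s,[[*r,.154],[*r,.1],[*b,.154],[*cs,.16],[*(T.mean(0)+.034*ax/np.linalg.norm(ax)),.01]]))
o=get_obs();Rm=R.from_rotvec(o['ee_rot']).as_matrix();print(Rm.round(4).tolist(),o['eef_pos'])
```

```text
red [0.60841003 0.05200803] blue [0.54919577 0.1875552 ] 0.14791674008779698
dir 23.59828065146985 centre [0.53985697 0.10276795]
disc [[0.53922614 0.10322213]] disc edges [[0.5398, 0.2126], [0.5385, -0.0058], [0.6501, 0.1041], [0.4314, 0.1026]]
plugs [[0.53, 0.0181], [0.47, 0.1515], [0.4619, 0.0685], [0.6159, 0.1332]]
ptr [[0.65396383 0.15191333]]
tray [[0.5585, -0.235], [0.566, -0.2964], [0.4331, -0.3143], [0.4249, -0.25]] [ 0.4956375 -0.2739174] [np.float64(0.134428169320292), np.float64(0.06184891447623324), np.float64(0.13403792044486162), np.float64(0.06488204477509474)]
tray ang 7.037419468305332 pocket from tray [ 0.52938135 -0.26975181]
pocket 0.022 [ 0.52889732 -0.26907713] [0.03417923 0.033725   0.0340571  0.03247025]
pocket 0.01 [ 0.53026155 -0.27168164] [0.03449932 0.03404083 0.03437605 0.03277433]
side red [312.93157895 249.23684211] [[0.60989413 0.05381727 0.13      ]] [[313.7204793  242.79365752]
 [314.10616831 256.61222182]
 [295.31132383 295.25101881]
 [323.30775044 270.24180338]
 [406.6949936  218.32084487]]
[[0.9144, 0.4048, -0.0], [0.4048, -0.9144, 0.0], [-0.0, -0.0, -1.0]] [ 0.22267083 -0.50288469  0.21860322]
```

play_rows --steps '[[0.2,[0,0,-0.16],[0,0,0]],[0.2,[0.9,-0.7,-0.16],[0,0,0]],[0.2,[0.9,-0.7,-0.16],[0,0,0]],[0.2,[0.9,-0.7,-0.16],[0,0,0]],[0.2,[0.9,-0.7,-0.16],[0,0,0]],[0.2,[0.9,-0.7,-0.16],[0,0,0]],[0.2,[0.9,-0.7,-0.16],[0,0,0]],[0.2,[0.9,-0.7,-0.16],[0,0,0]]]' --grip_force 30

```text
time_s: 2.15
eef_pos: [0.4303, -0.1158, 0.2949]
ee_rot: [3.073, 0.65, 0.001]
ft_force: [1.4, -0.5, 0.8]
grip_width: 0.0558
grasp_force: 0.0
```

```bash
cat >> h.py <<'E'
def go(x,y,z,yaw=None):
    o=get_obs();Rm=R.from_rotvec(o['ee_rot']).as_matrix()
    s=Rm.T@(np.array([x,y,z])-o['eef_pos'])/.5
    cy=np.degrees(np.arctan2(Rm[1,0],Rm[0,0]))
    print('t',round(o['time_s'],2),'pos',np.round(o['eef_pos'],4),'yaw',cy.round(2),'tilt',Rm[:,2].round(4),'w',round(o['grip_width'],4),'F',np.round(o['ft_force'],1),'shift',s.round(3),'az',None if yaw is None else round((cy-yaw)/90,3),'q',np.round(o['q'],2))
E
python3 -c "
from h import *
go(.54,.103,.25,23.6)"
```

```text
t 2.15 pos [ 0.4303 -0.1158  0.2949] yaw 23.87 tilt [ 8.e-04 -4.e-04 -1.e+00] w 0.0558 F [ 1.4 -0.5  0.8] shift [ 0.378 -0.311  0.09 ] az 0.003 q [-0.37  0.08  1.8  -0.    1.26  0.79]
```

play_rows --steps '[[0.2,[0.378,-0.311,0.09],[0,0,0]],[0.2,[0.378,-0.311,0.09],[0,0,0]],[0.2,[0.378,-0.311,0.09],[0,0,0]],[0.2,[0.378,-0.311,0.09],[0,0,0]],[0.2,[0.378,-0.311,0.09],[0,0,0]],[0.2,[0.378,-0.311,0.09],[0,0,0]],[0.2,[0.378,-0.311,0.09],[0,0,0]],[0.2,[0.378,-0.311,0.09],[0,0,0]]]'

```text
time_s: 3.15
eef_pos: [0.5394, 0.1001, 0.25]
ee_rot: [3.074, 0.648, 0.001]
ft_force: [1.1, 0.0, 0.8]
grip_width: 0.0558
grasp_force: 0.0
```

```bash
python3 -c "
from h import *
go(.54,.103,.125,23.6)
d=eyes.get_image('wrist');cv2.imwrite('pics/w1.png',d['img'][...,::-1])
print(w2px(d,[[.54,.103,.16],[.608,.052,.154],[.549,.1875,.154]]))"
```

```text
t 3.15 pos [0.5394 0.1001 0.25  ] yaw 23.8 tilt [ 7.e-04  0.e+00 -1.e+00] w 0.0558 F [1.1 0.  0.8] shift [ 0.003 -0.005  0.25 ] az 0.002 q [ 0.1   0.32  1.62 -0.    1.21  1.25]
[[318.57331931 239.2116043 ]
 [413.29906646 185.84032384]
 [224.29418927 184.84809549]]
```

View pics/w1.png

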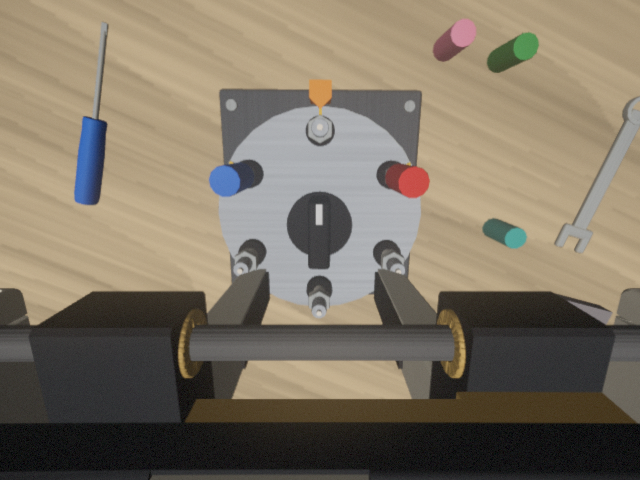

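The wrist view shows the knob bar upright at (319,232), centred between the fingers, with the caps at (225,180) and (413,181). That matches my prediction to about 4 mm along the bar and is exact across it, so I descend.

play_rows --steps '[[0.2,[0.006,-0.005,0.08],[0,0,0]],[0.2,[0.006,-0.005,0.16],[0,0,0]],[0.2,[0.006,-0.005,0.22],[0,0,0]],[0.2,[0.006,-0.005,0.25],[0,0,0]],[0.2,[0.006,-0.005,0.25],[0,0,0]],[-1,[0.006,-0.005,0.25],[0,0,0]],[-1,[0.006,-0.005,0.25],[0,0,0]],[-1,[0.006,-0.005,0.25],[0,0,0]]]'

```text
time_s: 4.2
eef_pos: [0.5415, 0.1046, 0.1252]
ee_rot: [3.073, 0.65, 0.002]
ft_force: [-0.6, -0.4, -0.7]
grip_width: 0.0305
grasp_force: 0.0
```

```bash
python3 -c "
from h import *
go(.54,.103,.125,83.6);print(get_obs()['grasp_force'])"
```

```text
t 4.2 pos [0.5415 0.1046 0.1252] yaw 23.88 tilt [ 1.e-03  1.e-04 -1.e+00] w 0.0305 F [-0.6 -0.4 -0.7] shift [-0.004  0.002  0.   ] az -0.664 q [ 0.11  0.47  1.73 -0.    0.94  1.26]
0.0
```

play_rows --steps '[[-1,[0,0,0],[0,0,0]],[-1,[0,0,0],[0,0,0]],[-1,[0,0,0],[0,0,0]],[-1,[0,0,0],[0,0,-0.06]],[-1,[0,0,0],[0,0,-0.12]],[-1,[0,0,0],[0,0,-0.18]],[-1,[0,0,0],[0,0,-0.24]],[-1,[0,0,0],[0,0,-0.3]]]'

```text
time_s: 5.2
eef_pos: [0.5418, 0.1036, 0.1248]
ee_rot: [2.834, 1.353, 0.001]
ft_force: [3.0, -7.5, 0.5]
grip_width: 0.0175
grasp_force: 30.0
```

```bash
python3 -c "
from h import *
go(.54,.103,.125,83.6);o=get_obs();print(o['grasp_force'],o['wrist_torque'])"
```

```text
t 5.2 pos [0.5418 0.1036 0.1248] yaw 51.03 tilt [ 0.0011 -0.0011 -1.    ] w 0.0175 F [ 3.  -7.5  0.5] shift [-0.003 -0.002 -0.   ] az -0.362 q [ 0.11  0.47  1.73 -0.    0.94  0.79]
30.00451236963272 [-0.97991944 -0.25320503 -0.11564929]
```

play_rows --steps '[[-1,[0,0,0],[0,0,-0.06]],[-1,[0,0,0],[0,0,-0.12]],[-1,[0,0,0],[0,0,-0.18]],[-1,[0,0,0],[0,0,-0.24]],[-1,[0,0,0],[0,0,-0.3]],[-1,[0,0,0],[0,0,-0.34]],[-1,[0,0,0],[0,0,-0.363]],[-1,[0,0,0],[0,0,-0.363]]]'

```text
time_s: 6.2
eef_pos: [0.5417, 0.1037, 0.1248]
ee_rot: [2.341, 2.093, -0.0]
ft_force: [2.4, -6.6, 0.8]
grip_width: 0.0177
grasp_force: 30.0
```

```bash
python3 -c "
from h import *
go(.54,.103,.125,83.6);o=get_obs();print(o['grasp_force'],o['wrist_torque'])"
```

```text
t 6.2 pos [0.5417 0.1037 0.1248] yaw 83.58 tilt [ 0.001  -0.0012 -1.    ] w 0.0177 F [ 2.4 -6.6  0.8] shift [-0.002 -0.003 -0.   ] az -0.0 q [ 0.11  0.47  1.73 -0.    0.94  0.22]
29.996713399887085 [-0.90091229 -0.24917414  0.03126332]
```

play_rows --steps '[[0.0,[0,0,0],[0,0,0]],[0.0,[0,0,0],[0,0,0]],[0.0,[0,0,0],[0,0,0]],[0.0,[0,0,-0.08],[0,0,0]],[0.0,[0,0,-0.18],[0,0,0]],[0.0,[0,0,-0.25],[0,0,0.1]],[0.0,[0,0,-0.25],[0,0,0.2]],[0.0,[0,0,-0.25],[0,0,0.3]]]'

```text
time_s: 7.2
eef_pos: [0.5412, 0.1047, 0.25]
ee_rot: [2.77, 1.481, 0.001]
ft_force: [-0.2, 0.1, -0.8]
grip_width: 0.0461
grasp_force: 0.0
```

Run:
```python
from h import *
d=eyes.get_image('top');im=d['img']
rp=w2px(d,[[.618,.137,.15]])[0];print('pred',rp)
c,s,m=blob(im,(0,150,80),(6,255,255),rp,16); print(c,s,px2w(d,[c],.1515))
c,s,m=blob(im,(105,120,60),(125,255,255),w2px(d,[[.463,.137,.15]])[0],18); print('blue',c,s,px2w(d,[c],.15))
w=eyes.get_image('wrist');rp=w2px(w,[[.618,.137,.15]])[0];c,s,m=blob(w['img'],(0,150,80),(6,255,255),rp,40);print('wr',rp,c,s,px2w(w,[c],.15))
go(.618,.137,.24,23.6)
cv2.imwrite('pics/t2.png',cv2.resize(im[180:360,180:400],None,fx=3,fy=3)[...,::-1])
```

```text
pred [246.83660418 235.89002003]Traceback (most recent call last):
  File "<stdin>", line 4, in <module>
  File "h.py", line 14, in blob
    n,l,s,c=cv2.connectedComponentsWithStats(m); i=1+np.argmax(s[1:,4]); return c[i],s[i],(l==i)
                                                     ~~~~~~~~~^^^^^^^^^
    return _wrapfunc(a, 'argmax', axis=axis, out=out, **kwds)
    return bound(*args, **kwds)
ValueError: attempt to get argmax of an empty sequence
```

The arm blocks the top view, so I'll finish rotating back and use the wrist camera.

play_rows --steps '[[0.0,[0,0,0],[0,0,0.1]],[0.0,[0,0,0],[0,0,0.2]],[0.0,[0,0,0],[0,0,0.3]],[0.0,[0,0,0],[0,0,0.367]],[0.0,[0,0,0],[0,0,0.367]]]'

```text
time_s: 7.88
eef_pos: [0.5411, 0.1046, 0.2495]
ee_rot: [-3.075, -0.645, 0.0]
ft_force: [0.2, 0.0, 0.3]
grip_width: 0.0463
grasp_force: 0.0
```

Run:
```python
from h import *
w=eyes.get_image('wrist');cv2.imwrite('pics/w2.png',w['img'][...,::-1])
rp=w2px(w,[[.618,.137,.154]])[0];print(rp)
c,s,m=blob(w['img'],(0,150,80),(6,255,255),rp,40);print('wr',rp,c,s,px2w(w,[c],.15))
go(.618,.137,.24,23.6)
```

```text
[323.29577217 132.02216491]
wr [323.29577217 132.02216491] [323.21375 128.7825 ] [308 112  31  34 800] [[0.62031608 0.13807001 0.15      ]]
t 7.92 pos [0.5412 0.1046 0.2495] yaw 23.75 tilt [-1.e-04  0.e+00 -1.e+00] w 0.0463 F [-0.2 -0.6 -0.1] shift [0.167 0.003 0.019] az 0.002 q [0.11 0.32 1.61 0.   1.21 1.26]
```

View pics/w2.png

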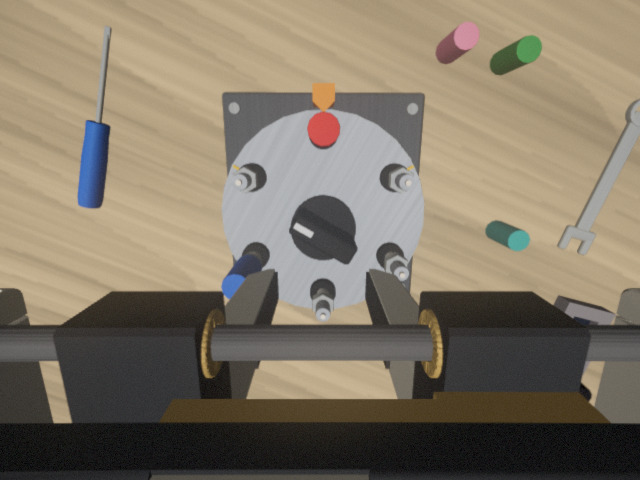

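The wrist view shows the red cap at the pointer (323,129) and the blue cap on its plug at (240,272). Next I go over the red cap and grasp it.

play_rows --steps '[[0.0,[0.1,0.003,0.02],[0,0,0]],[0.0,[0.17,0.003,0.02],[0,0,0]],[0.0,[0.17,0.003,0.04],[0,0,0]],[0.0,[0.17,0.003,0.12],[0,0,0]],[0.0,[0.17,0.003,0.2],[0,0,0]],[0.0,[0.17,0.003,0.25],[0,0,0]],[0.0,[0.17,0.003,0.257],[0,0,0]],[0.0,[0.17,0.003,0.257],[0,0,0]]]' --grip_force 15

```text
time_s: 8.93
eef_pos: [0.6198, 0.137, 0.1219]
ee_rot: [3.075, 0.642, 0.001]
ft_force: [1.0, -1.0, 0.3]
grip_width: 0.0463
grasp_force: 0.0
```

play_rows --steps '[[-1,[0,0,0],[0,0,0]],[-1,[0,0,0],[0,0,0]],[-1,[0,0,0],[0,0,0]],[-1,[0,0,0],[0,0,0]]]'

```text
time_s: 9.43
eef_pos: [0.62, 0.1371, 0.1217]
ee_rot: [3.076, 0.64, 0.001]
ft_force: [-0.9, 0.0, 5.0]
grip_width: 0.0253
grasp_force: 15.0
```

Run:
```python
from h import *
go(.6195,.1375,.121,23.6);print(get_obs()['grasp_force'])
```

```text
t 9.43 pos [0.62   0.1371 0.1217] yaw 23.53 tilt [ 9.e-04  1.e-04 -1.e+00] w 0.0253 F [-0.9  0.   5. ] shift [-0.001 -0.001  0.001] az -0.001 q [ 0.14  0.61  1.5  -0.    1.03  1.3 ]
15.019896039739251
```

play_rows --steps '[[-1,[0,0,-0.04],[0,0,0]],[-1,[0,0,-0.1],[0,0,0]],[-1,[0,0,-0.18],[0,0,0]],[-1,[0,0,-0.24],[0,0,0]],[-1,[0,0,-0.24],[0,0,0]]]'

```text
time_s: 10.05
eef_pos: [0.6206, 0.1372, 0.2431]
ee_rot: [3.075, 0.64, 0.006]
ft_force: [0.3, -0.2, -1.5]
grip_width: 0.0255
grasp_force: 15.0
```

Run:
```python
from h import *
go(.529,-.2695,.2,23.6)
```

```text
t 10.05 pos [0.6206 0.1372 0.2431] yaw 23.52 tilt [ 3.8e-03  6.0e-04 -1.0e+00] w 0.0255 F [ 0.3 -0.2 -1.5] shift [-0.493  0.673  0.085] az -0.001 q [0.14 0.48 1.39 0.   1.26 1.3 ]
```

play_rows --steps '[[-1,[-0.06,0.08,0],[0,0,0]],[-1,[-0.493,0.673,0],[0,0,0]],[-1,[-0.493,0.673,0],[0,0,0]],[-1,[-0.493,0.673,0],[0,0,0]],[-1,[-0.493,0.673,0],[0,0,0]],[-1,[-0.493,0.673,0],[0,0,0]],[-1,[-0.493,0.673,0],[0,0,0]],[-1,[-0.493,0.673,0],[0,0,0]]]'

```text
time_s: 11.05
eef_pos: [0.5265, -0.2726, 0.2391]
ee_rot: [-3.076, -0.634, 0.003]
ft_force: [0.7, 0.9, -0.4]
grip_width: 0.0254
grasp_force: 15.0
```

play_rows --steps '[[-1,[0,0,0],[0,0,0]],[-1,[0,0,0],[0,0,0]]]'

```text
time_s: 11.3
eef_pos: [0.5282, -0.2686, 0.2405]
ee_rot: [-3.075, -0.642, 0.001]
ft_force: [0.5, 0.8, -0.9]
grip_width: 0.0252
grasp_force: 15.0
```

Run:
```python
from h import *
go(.529,-.2695,.075,23.6)
for c in ('wrist','top'):
    w=eyes.get_image(c);cv2.imwrite(f'pics/{c}3.png',w['img'][...,::-1])
    print(c,w2px(w,[[.529,-.2695,.01],[.4955,-.274,.022]]), [(np.round(r['xyz'],3),round(r['conf'],2)) for r in eyes.spot_in(c,'tray')])
    print([(np.round(r['xyz'],3),round(r['conf'],2)) for r in eyes.spot_in(c,'empty_pocket')])
```

```text
t 11.3 pos [ 0.5282 -0.2686  0.2405] yaw 23.61 tilt [-6.e-04  6.e-04 -1.e+00] w 0.0252 F [ 0.5  0.8 -0.9] shift [0.001 0.003 0.331] az 0.0 q [-0.55  0.41  1.51  0.    1.22  0.61]
wrist [[322.75950537 210.19320568]
 [314.9627423  238.82651965]] [(array([ 0.52 , -0.266,  0.023]), 0.69)]
[(array([ 0.518, -0.267,  0.025]), 0.79), (array([ 0.536, -0.268,  0.276]), 0.68)]
top [[432.46041034 285.54772697]
 [436.16177917 299.76668585]] [(array([ 0.511, -0.247,  0.019]), 0.54), (array([0.541, 0.104, 0.063]), 0.53)]
[(array([ 0.509, -0.246,  0.021]), 0.87)]
```

View pics/wrist3.png

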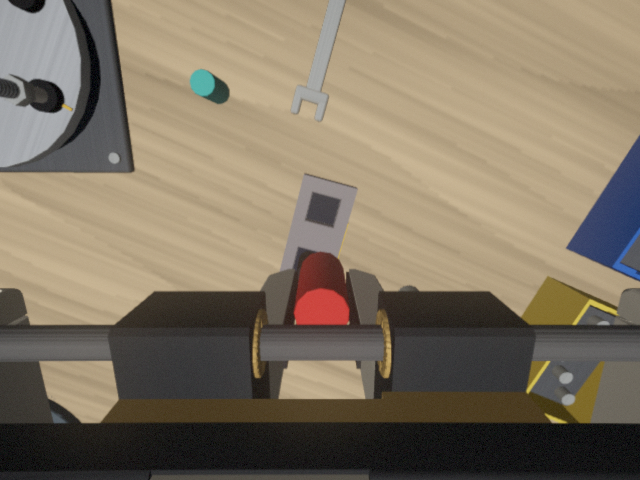

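The empty pocket shows at (323,210) in the wrist view, matching the prediction (322.8,210.2). I'll check where the cap sits in the grip, then lower it.

play_rows --steps '[[-1,[0.001,0.002,0.06],[0,0,0]],[-1,[0.001,0.002,0.14],[0,0,0]],[-1,[0.001,0.002,0.22],[0,0,0]],[-1,[0.001,0.002,0.3],[0,0,0]],[-1,[0.001,0.002,0.33],[0,0,0]],[-1,[0.001,0.002,0.33],[0,0,0]],[-1,[0.001,0.002,0.33],[0,0,0]]]'

```text
time_s: 12.48
eef_pos: [0.5297, -0.271, 0.0777]
ee_rot: [3.074, 0.64, 0.003]
ft_force: [0.2, -0.7, -0.2]
grip_width: 0.0254
grasp_force: 15.0
```

Run:
```python
from h import *
go(.529,-.2695,.0325,23.6)
w=eyes.get_image('wrist');im=w['img']
p=get_obs()['eef_pos']
P=w2px(w,[[p[0],p[1],p[2]+.0323],[p[0],p[1],p[2]-.0217],[.529,-.2695,.01]]);print(P)
m=cv2.inRange(cv2.cvtColor(im,cv2.COLOR_RGB2HSV),(0,150,140),(8,255,255));c,s,mm=blob(im,(0,150,60),(8,255,255),P[0],70);print(c,s)
x0,y0=220,120
cv2.circle(im,tuple(int(v) for v in P[0]),2,(0,255,0),-1)
cv2.imwrite('pics/w4.png',cv2.resize(im[y0:y0+240,x0:x0+200],None,fx=2.5,fy=2.5)[...,::-1])
```

```text
t 12.47 pos [ 0.5297 -0.271   0.0777] yaw 23.52 tilt [ 0.0021 -0.0013 -1.    ] w 0.0254 F [ 0.2 -0.7 -0.2] shift [-0.    -0.004  0.09 ] az -0.001 q [-0.55  0.6   1.64  0.    0.89  0.61]
[[321.61985205 313.64201671]
 [321.48081422 271.20245212]
 [319.15150156 249.4048497 ]]
[318.70253397 297.09217775] [ 293  253   57   72 2723]
```

View pics/w4.png

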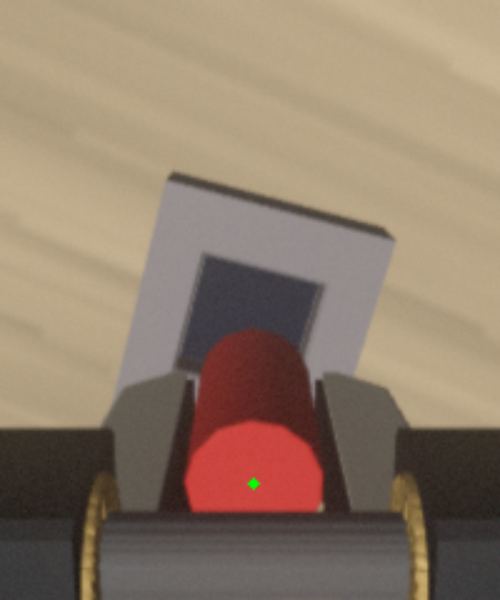

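The cap is centred in the grip (crop (254,487), predicted (253,484)) and the pocket centre is about 1 mm from plan. Lowering.

play_rows --steps '[[-1,[-0.002,-0.002,0.02],[0,0,0]],[-1,[-0.002,-0.002,0.04],[0,0,0]],[-1,[-0.002,-0.002,0.06],[0,0,0]],[-1,[-0.002,-0.002,0.075],[0,0,0]],[-1,[-0.002,-0.002,0.082],[0,0,0]],[-1,[-0.002,-0.002,0.082],[0,0,0]],[-1,[-0.002,-0.002,0.082],[0,0,0]]]'

```text
time_s: 13.4
eef_pos: [0.5276, -0.2701, 0.0352]
ee_rot: [3.076, 0.64, 0.0]
ft_force: [0.9, -0.8, -0.4]
grip_width: 0.0255
grasp_force: 15.0
```

Run:
```python
from h import *
go(.529,-.2695,.0317,23.6)
```

```text
t 13.4 pos [ 0.5276 -0.2701  0.0352] yaw 23.52 tilt [ 1.e-04 -1.e-04 -1.e+00] w 0.0255 F [ 0.9 -0.8 -0.4] shift [0.003 0.    0.007] az -0.001 q [-0.55  0.66  1.66 -0.    0.82  0.61]
```

play_rows --steps '[[-1,[0.002,0,0.003],[0,0,0]],[-1,[0.002,0,0.006],[0,0,0]],[-1,[0.002,0,0.007],[0,0,0]],[-1,[0.002,0,0.007],[0,0,0]]]'

```text
time_s: 13.9
eef_pos: [0.5285, -0.2696, 0.0317]
ee_rot: [-3.076, -0.64, 0.0]
ft_force: [-1.1, 0.7, 2.6]
grip_width: 0.0256
grasp_force: 15.0
```

Light contact with the floor; releasing and retreating straight up.

play_rows --steps '[[-0.2,[0,0,0],[0,0,0]],[-0.2,[0,0,0],[0,0,0]],[-0.2,[0,0,0],[0,0,0]],[-0.1,[0,0,-0.06],[0,0,0]],[-0.1,[0,0,-0.14],[0,0,0]],[-0.1,[0,0,-0.24],[0,0,0]],[-0.1,[-0.1,0,-0.34],[0,0,0]],[-0.1,[-0.2,0,-0.4],[0,0,0]]]'

```text
time_s: 14.9
eef_pos: [0.4391, -0.3085, 0.2313]
ee_rot: [3.074, 0.642, 0.002]
ft_force: [0.3, -0.8, 0.6]
grip_width: 0.042
grasp_force: 0.0
```

play_rows --steps '[[-0.1,[-0.1,0.1,0],[0,0,0]],[-0.1,[-0.2,0.2,0],[0,0,0]],[-0.1,[-0.2,0.2,0],[0,0,0]],[-0.1,[-0.2,0.2,0],[0,0,0]],[-0.1,[-0.2,0.2,0],[0,0,0]]]'

```text
time_s: 15.52
eef_pos: [0.3886, -0.4386, 0.2294]
ee_rot: [-3.075, -0.642, -0.0]
ft_force: [0.5, 0.3, 1.6]
grip_width: 0.0422
grasp_force: 0.0
```

Run:
```python
from h import *
go(.529,-.2695,.2,23.6)
d=eyes.get_image('top');im=d['img'];p=w2px(d,[[.529,-.2695,.064]])[0]
try:
    c,s,m=blob(im,(0,150,60),(6,255,255),p,20);print(p,c,s,px2w(d,[c],.062))
except Exception as e: print(e)
s=eyes.get_image('side')['img']
cv2.imwrite('pics/f.png',np.hstack([cv2.resize(im[180:380,190:520],(528,320)),cv2.resize(s[180:380,240:480],(264,320))])[...,::-1])
```

```text
t 15.53 pos [ 0.3886 -0.4386  0.2294] yaw 23.59 tilt [-1.e-04  6.e-04 -1.e+00] w 0.0422 F [0.5 0.3 1.6] shift [ 0.393 -0.198  0.059] az -0.0 q [-0.93  0.41  1.54  0.    1.19  0.23]
[437.60743636 282.71445269] [435.27972028 284.96503497] [428 279  15  13 143] [[ 0.5243502  -0.26458573  0.062     ]]
```

View pics/f.png

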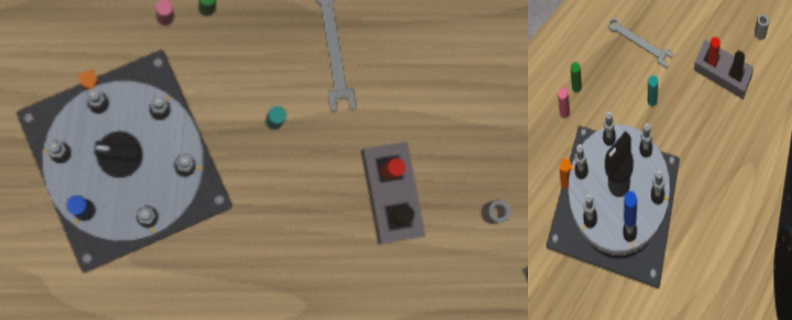

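The final view shows the red cap upright in the empty pocket, the bare plug at the pointer, and the blue and black caps and tools in place. Handing in.

```bash
python3 -c "
from station import hand_in
print(hand_in())"
```

```text
the job is handed in; nothing more can be done
None
```

The job is handed in: I turned the turret one click counter-clockwise, and the red cap stands upright in the empty pocket. The last pictures show the bare plug at the pointer and nothing else disturbed, but no verdict came back.

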